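# Find the concealed release and open the battery bay

### The arm

A 7-joint arm with a two-finger parallel gripper is mounted at the origin on the work surface. World frame = base frame: x ahead of the robot, y to its left, z up, the work surface at z = 0. Lengths are in m, angles in degrees, forces in N, time in s.
With the tool pointing down it reaches from about 0.425 to 0.875 m from the base axis. Payload 4.7 kg.
Tool frame: the origin (TCP) lies between the finger pads; the fingertips stand 19 mm ahead of it and the grasp point (between the pads) is the TCP; x points along the fingers, z is the direction in which the jaws open and shut, and the axes are right-handed (so a half turn about x gives the same grasp; the last joint's range is limited). The gripper opens to 87 mm and grips with 3 to 60 N. Pads are 19 mm wide; open, the fingers measure 117 mm over their backs; the gripper's body (75 mm by 190 mm) begins 51 mm behind the grasp point.
Start: joints at [-68.692, 18.392, -4.016, 83.108, 1.295, 78.541, -3.26], TCP at [0.228, 0.609, 0.217] pointing down, gripper open.
Joint ranges: [-163.93, 163.93], [-17.29, 119.83], [-79.2, 71.16], [3.27, 140.29], [-89.18, 269.18], [5.43, 117.66], [-154.24, 154.24]. Speed limits (degrees/s): [147.25, 147.25, 180, 180, 180, 180, 180].

### API

Orientations are given as [roll, pitch, yaw] about the fixed x, y, z axes, in that order (R = Rz(yaw) Ry(pitch) Rx(roll)).
In Python, from cell import monitor, read_camera, camera_model, env, regions_of gives the robot as it stands. The module is installed in compiled form; this text tells all that it offers.
- The arm moves only by the tool step_arm, never from a script. Its argument "deltas" is a list of rows, each a list of 5 numbers: the gripper's target within -1 to 1 (fully open at 1, half-way at 0, shut at -1), then the shift along the tool's x, y, z in m, then the turn about the tool's x in degrees. A call has 1 to 12 rows; each row is the pose to reach, as a shift and turn from the pose commanded when the call began, along the tool's axes at that moment; what a row does not reach only later rows make up. A row lasts 1/8 s, in which the tool goes at most 62.5 mm and 10.7 degrees, less where a joint would pass 70% of its speed; a pose out of reach is approached as far as the arm can. A call with a gripper value outside its range is refused whole. The fingers move at their own pace and stop on an object; "newtons" is the grip in N (left out, the last holds). Time passes only in rows, so rows that repeat a pose let the fingers close. It gives the time, the measured TCP pose, the force and the opening at its end, in the units of the state.
- monitor.get_obs(): the state, without advancing time (a new reading comes with each control period).
- read_camera(name): name is "scene" or "top"; returns (picture, depth): 480x640x3 uint8, red, green, blue; 480x640 float32, m along the optical axis (not along the pixel's ray), 0 where there is no reading.
- camera_model(name): a dict with "fx", "fy", "cx", "cy" (pixels), "xyz" and "attitude" of the camera in the world. Camera axes: x right, y down, z forward; pixel columns grow to the right and rows downward; lengths in m; the calibration is good to about 2 mm. A picture is of the moment at which its call begins. camera_model takes no time and is no camera call.
- env.sign_off(): hands the job in, once; it reports no verdict.
Trained networks look in the newest picture that a camera, given by its name, has taken for a name from the list of things; names that differ only in an ending like _2 or _b are one class to them, and where a whole thing is asked for, a point or a joint stands for the part that bears it (a point fixed in the world has none). Each returns a list of dicts, best first, with "p" (0 to 1); they miss things now and then, are a little off and sometimes report something else, mostly with a low value. They report only what shows in the picture. A call takes as long as a camera call.
- regions_of(camera, thing): "pixels" (480x640 bool, what is visible of it) and "pixel" ([column, row] in pixels, amid what is visible of it).
The state is a dict: "time_s": time; "qpos": joint angles; "joint_velocities": joint speeds; "effort": joint torques, N m; "tool_pos": TCP position; "tool_rot": TCP orientation; "force": force on the tool from outside, world axes, zero at the start; "wrist_torque": the same for the moment, N m; "grip_width": finger opening in m.
Only numpy, scipy, OpenCV 4.12 (cv2) and the standard library are available. Lean on these libraries where they do the work, as an engineer would, in place of code of your own. Each camera call takes 0.05 s, during which the arm holds its last target. There are 200 camera calls.

### The job

The cells of the bench microphone tester are due for a change, so open its battery bay. Starting at one end of the bare strip of panel in front of the battery door, feel along it with light touches of the fingertips until you find the flush release plate that gives; press it in so that the door springs ajar, and let it come back up, then push the door over with the fingers until it leans back open past upright by itself. Only touch and push: lift nothing, and leave the jars, the tray and the brass capsule where they are.

Things in the scene. Friction and masses are not known exactly. Their poses are not given: they have to be found in the camera images.
- tester: Desktop microphone tester, fixed, 210 mm deep (own x, front at -x), 340 mm wide (y). Origin: centre of its underside on the bench. Light-grey flat top panel 60 mm up, y -80 to +80 mm; the dark sections either side stand 4 mm higher, the left (+y) with knobs 14 mm tall. Panel: x -105 to -35 mm the bare strip, x -34 to +45 mm the battery door, fixed behind
- tester_bay (a point): Panel surface at x -60 mm, y 0 of the tester, same axes; the strip's ends are 80 mm to its left and right (begin feeling 60 to 75 mm out). The release, a plate 37 (x) by 45 mm (y) in a hole 40 by 48 mm, panel grey in a thin dark seam, is centred on the line through here along y, within 40 mm either way; where is not given. Its face lies 2 mm below the panel and gives; the panel does not
- release (a joint): How far the release plate is pressed in, m: 0 at rest, 0.005 fully in (its face then 7 mm below the panel). A spring: starts to give at 1.5 N, 4.5 N fully in; comes back when let go. Pressed 4 mm or more, it frees the door
- door (a joint): Battery door, rad: 0 shut and latched, level with the panel; 1.92 fully open. Pressing the release lets a hinge spring lift it to about 1.05 (60 degrees) in under a second; it rests there, free edge about 68 mm above the panel. Beyond that it swings freely (about 100 g, damped, no spring); pushed past upright (1.57) it falls slowly back on its stop at 1.92 and stays
- door_edge (a point): Middle of the door's free edge, upper face. Door 157 mm wide (y), 79 mm from hinge to edge, 4 mm thick; hinge along the tester's y at x +45 mm, level with the panel; opens upward and away (tester's +x). A skirt hangs 18 mm down inside the free edge. The bay under the door is clear to 24 mm below the panel
- jar_near: Glass jar with a steel lid, 84 mm across, 88 mm tall, loose on the bench left of the tester; origin: centre of its underside. Leave alone
- jar_far: The same kind of jar, loose on the bench left of the tester, farther back. Leave alone
- tray: Cream parts tray, 150 x 110 x 45 mm, loose on the bench right of the tester; origin: centre of its underside. Leave alone
- capsule: Brass microphone capsule, a disc 34 mm across and 18 mm tall, standing loose on the tester's right raised section, 64 mm above the bench; origin: centre of its underside. Leave alone

How it is judged (in metres and radians):
On the way, in this order (a step that is already met when the one before it is completed fails the run):
1. with the door shut, the fingers touch the bare strip near one of its ends (more than 57 mm from its middle) ((contact force between the fingers and strip_c0 above 0.3 N or contact force between the fingers and strip_c1 above 0.3 N or contact force between the fingers and strip_c2 above 0.3 N or contact force between the fingers and strip_c3 above 0.3 N or contact force between the fingers and tester_c3 above 0.3 N) and (y of the grasp point in the frame of tester_bay above 0.057 m or y of the grasp point in the frame of tester_bay below -0.057 m) and value of joint door below 0.05 rad), for 0.02 s.
2. farther in along the strip the fingers lightly touch the panel or the release plate, not yet pressed in ((contact force between the fingers and strip_c0 above 0.3 N or contact force between the fingers and strip_c1 above 0.3 N or contact force between the fingers and strip_c2 above 0.3 N or contact force between the fingers and strip_c3 above 0.3 N or contact force between the fingers and tester_c3 above 0.3 N or contact force between the fingers and release_c0 above 0.3 N) and y of the grasp point in the frame of tester_bay between -0.056 and 0.056 m and value of joint release below 0.003 m and value of joint door below 0.05 rad), for 0.02 s.
3. the release is pressed in and the door springs ajar (value of joint door between 0.7 and 1.3 rad), for 0.1 s.
At the end, for the whole second after the job is handed in: The battery door leans open past upright (more than 1.7 rad) at rest, the release plate is back up (less than 1 mm in), and jars, tray and capsule are within 20 mm of where they stood (value of joint door above 1.7 rad and value of joint release below 0.001 m and velocity of joint door below 0.1 rad/s and distance of each of jar_near, jar_far, tray, capsule from where it was at the start of the episode below 0.02 m); the robot touches nothing.
It fails at once if a jar, the tray or the capsule is shifted more than 20 mm or lifted more than 8 mm (distance of any of jar_near, jar_far, tray, capsule from where it was at the start of the episode above 0.02 m or height (world z) of any of jar_near, jar_far, tray above 0.008 m or height (world z) of capsule above 0.072 m).
It fails at once if the fingers press on the tester, its panel, door or release with more than 80 N (contact force between the fingers and tester above 80 N or contact force between the fingers and strip above 80 N).
It also fails if it takes over 51 s, if anything falls off the work surface, if the arm or the gripper's body presses on something with over 40 N, if the wrist force passes 120 N, or if a joint passes its speed limit or range.

## Working session

There is one attempt and no reset: what is moved stays moved. The work goes in short steps, Python scripts to look and compute and a tool call to move; the robot and the scene stay as the last step left them, time stands still between calls to the robot, and variables do not carry over. Pictures are saved under pics/ and viewed, about 8 in all and at most 12, crops included, and the job is handed in when it is done.

Besides the shell and the picture viewer there is one more tool, called after "Request:" as name(argument=value, ...), one argument or row to a line, values as JSON. step_arm: Moves the arm, as the interface text tells. Its arguments: {"type":"object","properties":{"deltas":{"type":"array"},"newtons":{"type":"number"}},"required":["deltas"]}

```bash
mkdir -p pics
cat > h.py <<'E'
import numpy as np, cv2
from cell import monitor, read_camera, camera_model, env, regions_of
from scipy.spatial.transform import Rotation as R
def cam(n):
    m=camera_model(n); a=np.array(m["attitude"],float)
    Rm=a if a.shape==(3,3) else R.from_euler('xyz',a,degrees=True).as_matrix()
    return m,Rm,np.array(m["xyz"])
def cloud(n,d):
    m,Rm,t=cam(n); v,u=np.mgrid[:480,:640]
    P=np.stack([(u-m["cx"])/m["fx"]*d,(v-m["cy"])/m["fy"]*d,d],-1)
    return P@Rm.T+t
def save(n,im): cv2.imwrite("pics/"+n+".png",im[...,::-1])
E
python3 - <<'E'
from h import *
o=monitor.get_obs(); print({k:np.round(v,3) for k,v in o.items()})
for n in("scene","top"):
    print(camera_model(n)); p,d=read_camera(n); save(n+"0",p); np.save(n+"0.npy",d)
    C=cloud(n,d); print(n,C[d>0].min(0),C[d>0].max(0))
    for t in ("tester","door","release","capsule","jar_near","tray"):
        for r in regions_of(n,t)[:2]:
            q=C[r["pixels"]&(d>0)]; print(t,round(r["p"],2),r["pixel"],np.round(np.median(q,0),3),len(q))
E
```

```text
{'time_s': np.float64(0.0), 'qpos': array([-68.692,  18.44 ,  -4.017,  83.175,   1.295,  78.54 ,  -3.26 ]), 'joint_velocities': array([ 0.058, -0.05 ,  0.036,  0.01 ,  0.043, -0.008, -0.03 ]), 'effort': array([-0.0000e+00, -4.9131e+01, -4.0400e-01, -3.1253e+01, -6.4000e-02,
        4.4000e-02,  0.0000e+00]), 'tool_pos': array([0.227, 0.608, 0.216]), 'tool_rot': array([-177.083,   89.89 , -107.58 ]), 'force': array([0.138, 0.226, 0.226]), 'wrist_torque': array([-0.049, -0.009,  0.019]), 'grip_width': np.float64(0.087)}
{'fx': 593.8879715447774, 'fy': 593.8879715447774, 'cx': 318.28709711287803, 'cy': 245.21029742586265, 'xyz': array([ 1.01773411, -0.42837189,  0.86524477]), 'attitude': array([-139.97140975,   -0.80035774,   45.60753181])}
scene [-2.15111299 -0.54103007 -0.77309026] [1.2472664  1.59395304 0.34776309]
tester 0.79 [325.4, 295.0] [ 0.628 -0.021  0.061] 21445
door 0.84 [322.4, 281.4] [0.604 0.004 0.059] 3454
door 0.52 [323.4, 297.5] [ 0.629 -0.02   0.061] 21382
release 0.8 [291.3, 262.1] [ 0.538 -0.001  0.057] 433
release 0.23 [455.5, 234.6] [0.698 0.244 0.067] 2008
capsule 0.74 [261.6, 317.9] [ 0.597 -0.13   0.081] 407
jar_near 0.64 [392.0, 185.6] [0.535 0.253 0.065] 1722
tray 0.68 [198.1, 381.6] [ 0.587 -0.251  0.006] 7435
{'fx': 465.0054504808961, 'fy': 465.0054504808961, 'cx': 315.0245634261226, 'cy': 240.72691244338543, 'xyz': array([0.39808267, 0.04033531, 0.89915142]), 'attitude': array([-1.69519972e+02, -1.20938854e-01, -8.93219920e+01])}
top [ 0.12462542 -1.24241279 -0.77044815] [1.70200948 1.31232114 0.09505153]
tester 0.78 [331.6, 215.2] [0.604 0.009 0.063] 18211
door 0.71 [334.7, 216.6] [0.603 0.008 0.061] 3454
release 0.87 [338.9, 249.5] [ 0.537 -0.002  0.058] 501
capsule 0.6 [407.2, 223.9] [ 0.591 -0.127  0.083] 283
jar_near 0.57 [188.4, 257.7] [0.516 0.261 0.087] 1670
jar_near 0.36 [469.4, 229.7] [ 0.584 -0.259  0.007] 5220
```

Run:
```python
from h import *
p=cv2.imread("pics/top0.png"); cv2.imwrite("pics/top0c.png",cv2.resize(p[130:330,150:520],None,fx=2.15,fy=2.15,interpolation=3))
```

```text
(no output)
```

View pics/scene0.png

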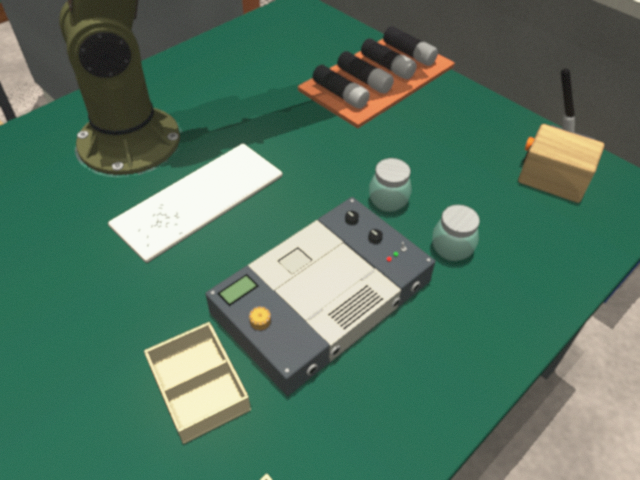

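View pics/top0c.png

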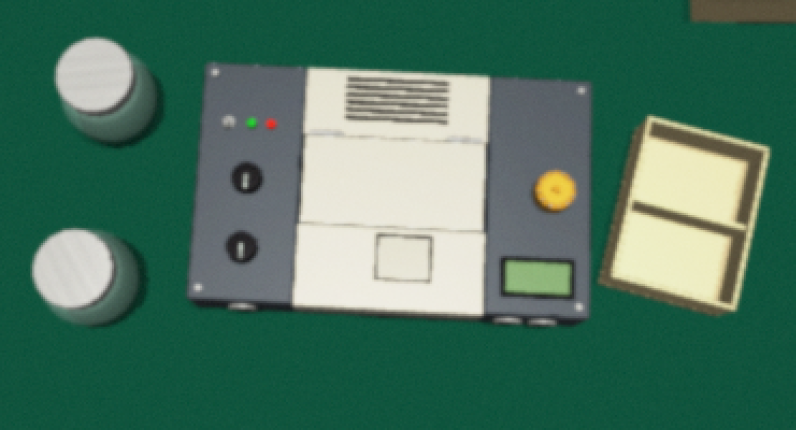

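Run:
```python
from h import *
for n in("top","scene"):
    d=np.load(n+"0.npy"); C=cloud(n,d); im=cv2.imread(f"pics/{n}0.png").astype(float)
    # project on plane z=.06
    m,Rm,t=cam(n); v,u=np.mgrid[:480,:640]
    r=np.stack([(u-m["cx"])/m["fx"],(v-m["cy"])/m["fy"],np.ones(u.shape)],-1)@Rm.T
    Q=t+r*((.06-t[2])/r[...,2])[...,None]
    b=(im.min(-1)>150)&(C[...,2]>.045)&(C[...,2]<.075)&(np.abs(C[...,1])<.13)&(C[...,0]>.4)&(C[...,0]<.75)
    b=cv2.morphologyEx(b.astype(np.uint8),cv2.MORPH_CLOSE,np.ones((7,7)))
    k,l,s,c=cv2.connectedComponentsWithStats(b); i=1+s[1:,4].argmax(); b=l==i
    b2=cv2.morphologyEx(b.astype(np.uint8),cv2.MORPH_OPEN,np.ones((7,7)))>0
    rc=cv2.minAreaRect(Q[b2][:,:2].astype(np.float32)*1000); print(n,rc,np.round(cv2.boxPoints(rc)), "z",np.median(C[b2][:,2]))
    # full tester
    T=(C[...,2]>.05)&(C[...,2]<.07)&(np.abs(C[...,1]+.0)<.19)&(C[...,0]>.4)&(C[...,0]<.78)
    k,l,s,c=cv2.connectedComponentsWithStats(T.astype(np.uint8)); T=l==(1+s[1:,4].argmax())
    print(" full",cv2.minAreaRect(C[T][:,:2].astype(np.float32)*1000))
    dk=(im.max(-1)<110)&b
```

```text
top ((597.8107299804688, 8.899810791015625), (160.5752410888672, 210.83078002929688), 87.6785659790039) [[489. -67.]
 [700. -76.]
 [706.  85.]
 [496.  93.]] z 0.06045188815149993
 full ((598.4614868164062, 7.7988739013671875), (340.3663330078125, 211.21803283691406), 87.68765258789062)
scene ((598.6060791015625, 9.108741760253906), (160.36328125, 209.85585021972656), 87.7046127319336) [[491. -67.]
 [700. -75.]
 [707.  85.]
 [497.  93.]] z 0.05935093331609759
 full ((598.8477783203125, 9.098602294921875), (341.7878112792969, 213.67391967773438), 87.78357696533203)
```

```bash
cat >> h.py <<'E'
YAW=-2.3; O=np.array([.5985,.009,.06]); TR=R.from_euler('z',YAW,degrees=True).as_matrix()
def loc():
    o=monitor.get_obs(); Rt=R.from_euler('xyz',o["tool_rot"],degrees=True).as_matrix()
    return o,Rt,TR.T@(np.array(o["tool_pos"])-O)
def plan(l):
    "tester-frame TCP target (panel z=0) -> tool-axis delta, and turn to align jaws with tester y"
    o,Rt,c=loc(); d=Rt.T@(TR@(np.array(l)-c))
    a=min((np.degrees(np.arctan2(*( [s*(Rt.T@TR[:,1])@-np.array([0,1,0]),s*(Rt.T@TR[:,1])[2]]))) for s in(1,-1)),key=abs)
    print("t",round(float(o["time_s"]),2),"loc mm",np.round(c*1000,1),"F",np.round(o["force"],2),"grip",o["grip_width"])
    print("delta",np.round(d,4),"turn",round(a,1)); print(np.round(Rt,3))
E
python3 -c "
from h import *
plan([-.06,.064,.10])"
```

```text
t 0.7 loc mm [-394.6  584.5  156.7] F [-0.63 -0.22 -0.81] grip 0.08698590773978486
delta [ 0.0567 -0.4804 -0.39  ] turn -18.2
[[ 0.    -0.937  0.35 ]
 [ 0.     0.35   0.937]
 [-1.    -0.     0.   ]]
```

Request:
step_arm(
  deltas=[
    [-1,0,-0.03,-0.024,-1],
    [-1,0,-0.08,-0.065,-3],
    [-1,0,-0.13,-0.105,-5],
    [-1,0,-0.18,-0.146,-7],
    [-1,0,-0.23,-0.187,-9],
    [-1,0,-0.28,-0.227,-11],
    [-1,0,-0.33,-0.268,-13],
    [-1,0,-0.38,-0.308,-15],
    [-1,0,-0.43,-0.349,-17],
    [-1,0,-0.465,-0.378,-18.2],
    [-1,0,-0.48,-0.39,-18.2],
    [-1,0,-0.48,-0.39,-18.2],
  ],
  newtons=10,
)

```text
time_s: 2.2
tool_pos: [0.5412, 0.0736, 0.2168]
tool_rot: [-129.9, 90.0, -42.4]
force: [0.1, 0.9, 0.0]
grip_width: 0.0007
```

```bash
python3 -c "
from h import *
plan([-.06,.064,.03])"
```

```text
t 2.2 loc mm [-59.9  62.3 156.8] F [0.06 0.91 0.01] grip 0.0006743119080387381
delta [0.1268 0.0002 0.0018] turn -0.2
[[ 0.    -0.999  0.044]
 [-0.     0.044  0.999]
 [-1.    -0.    -0.   ]]
```

Request:
step_arm(
  deltas=[
    [-1,0.03,0,0.001,0],
    [-1,0.07,0,0.002,0],
    [-1,0.105,0,0.002,0],
    [-1,0.125,0,0.002,0],
    [-1,0.131,0,0.002,0],
    [-1,0.134,0,0.002,0],
    [-1,0.134,0,0.002,0],
  ],
)

```text
time_s: 3.08
tool_pos: [0.5413, 0.0781, 0.0835]
tool_rot: [-61.1, 89.9, 26.6]
force: [0.8, -0.4, -1.2]
grip_width: 0.0007
```

Request:
step_arm(
  deltas=[
    [-1,0.001,0,0,0],
    [-1,0.002,0,0,0],
    [-1,0.002,0,0,0],
  ],
)

```text
time_s: 3.45
tool_pos: [0.5408, 0.0774, 0.0808]
tool_rot: [-57.2, 90.0, 30.5]
force: [1.5, -0.3, 0.2]
grip_width: 0.0006
```

Request:
step_arm(
  deltas=[
    [-1,0,0,-0.004,0],
    [-1,0.001,0,-0.004,0],
    [-1,0.002,0,-0.004,0],
    [-1,0.003,0,-0.004,0],
    [-1,0.003,0,-0.004,0],
  ],
)

```text
time_s: 4.08
tool_pos: [0.5405, 0.0735, 0.0776]
tool_rot: [72.0, 90.0, 159.7]
force: [-0.1, -0.9, -0.0]
grip_width: 0.0003
```

Request:
step_arm(
  deltas=[
    [-1,0.001,0,0,0],
    [-1,0.001,0,0,0],
  ],
)

```text
time_s: 4.32
tool_pos: [0.5406, 0.0735, 0.0766]
tool_rot: [113.1, 90.0, -159.2]
force: [0.6, -0.4, -0.9]
grip_width: 0.0004
```

Request:
step_arm(
  deltas=[
    [-1,0.001,0,0,0],
    [-1,0.001,0,0,0],
  ],
)

```text
time_s: 4.58
tool_pos: [0.5405, 0.0734, 0.0756]
tool_rot: [88.1, 90.0, 175.8]
force: [0.7, -1.1, 1.0]
grip_width: 0.0002
```

Request:
step_arm(
  deltas=[
    [-1,0.001,0,0,0],
    [-1,0.001,0,0,0],
  ],
)

```text
time_s: 4.82
tool_pos: [0.5405, 0.0734, 0.0746]
tool_rot: [98.4, 90.0, -173.9]
force: [0.8, -0.0, -0.8]
grip_width: 0.0003
```

```bash
python3 -c "
from h import *
p,d=read_camera('scene'); save('s1',cv2.resize(p[160:340,200:440],None,fx=3.3,fy=3.3,interpolation=3))
plan([-.06,.064,.03]); print(monitor.get_obs()['effort'])"
```

```text
t 4.88 loc mm [-60.5  62.1  14.6] F [-0.12 -0.3  -0.36] grip 6.501852141017032e-05
delta [-0.0154 -0.0005  0.0019] turn 0.0
[[-0.    -0.999  0.04 ]
 [ 0.     0.04   0.999]
 [-1.     0.     0.   ]]
[-1.94360226e-03 -3.72003937e+01  2.74617076e+00 -2.74054885e+01
  3.24100675e-02  8.17697961e-02  4.73634118e-04]
```

View pics/s1.png

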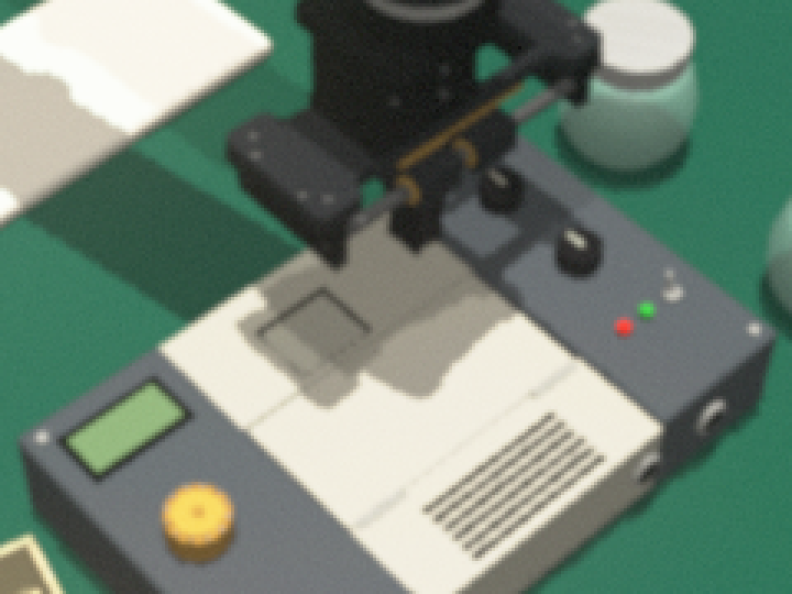

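```bash
python3 -c "
from h import *
m,Rm,t=cam('scene')
for z in(.05,.056,.06,.064,.07,.08):
    q=Rm.T@(np.array([.5405,.0734,z])-t); print(z,m['fx']*q[0]/q[2]+m['cx'],m['fy']*q[1]/q[2]+m['cy'])
p,d=read_camera('scene'); C=cloud('scene',d)
L=(C-O)@TR
for r in range(226,246):
    print(r,[tuple(int(x) for x in L[r,c]*1000) for c in range(317,335,3)], p[r,326])
"
```

```text
0.05 325.67213524359306 242.21238181941519
0.056 325.7507298893508 240.0476306479473
0.06 325.8035041084352 238.59405767888845
0.064 325.8565836180088 237.1320760206907
0.07 325.9367811221626 234.9231769361288
0.08 326.0720081630641 231.1985861273882
226 [(-95, 72, -3), (-64, 50, 38), (-56, 50, 46), (-50, 51, 50), (-52, 60, 41), (-48, 64, 41)] [29 31 28]
227 [(-91, 68, 0), (-65, 52, 33), (-58, 52, 40), (-50, 51, 47), (-50, 58, 42), (-49, 65, 37)] [34 32 33]
228 [(-91, 68, -2), (-65, 51, 32), (-56, 50, 41), (-50, 51, 44), (-51, 60, 37), (436, -420, 805)] [32 33 30]
229 [(-87, 65, 0), (-65, 51, 29), (-57, 51, 36), (-48, 50, 44), (-51, 59, 35), (-51, 67, 30)] [35 35 30]
230 [(-86, 64, 0), (-66, 52, 25), (-58, 52, 32), (-50, 51, 39), (-52, 61, 29), (-49, 65, 30)] [30 29 28]
231 [(-87, 64, -4), (-66, 52, 22), (-57, 51, 30), (-49, 51, 37), (-52, 60, 28), (-50, 66, 25)] [27 27 28]
232 [(-83, 61, -1), (-64, 50, 22), (-58, 52, 27), (-49, 51, 34), (-51, 60, 26), (-50, 67, 22)] [31 31 28]
233 [(-80, 58, 0), (-77, 63, -1), (-56, 51, 26), (-51, 52, 30), (-51, 60, 24), (-50, 66, 20)] [31 30 29]
23
[... 561 characters left out ...]
, 0), (-61, 63, -3), (-56, 66, -1), (-51, 68, 1)] [131 125 112]
240 [(-67, 46, 2), (-64, 51, 0), (-62, 56, -1), (-57, 59, 0), (-54, 64, 0), (-50, 67, 0)] [130 127 113]
241 [(-67, 46, 0), (-63, 51, -1), (-60, 54, 0), (-56, 58, 0), (-53, 63, -2), (-50, 67, -1)] [130 126 116]
242 [(-67, 46, -3), (-62, 50, -2), (-58, 53, 0), (-56, 58, -3), (-51, 61, -1), (-48, 66, -2)] [134 129 118]
243 [(-64, 44, -1), (-60, 47, 0), (-56, 51, 0), (-54, 56, -2), (-48, 59, 0), (-46, 63, 0)] [130 124 114]
244 [(-61, 42, 0), (-58, 46, -1), (-55, 51, -2), (-50, 53, 0), (-48, 59, -2), (-43, 61, 1)] [132 130 117]
245 [(-60, 41, -1), (-58, 45, -2), (-53, 48, 0), (-50, 53, -1), (-46, 56, -1), (-42, 60, -1)] [132 130 115]
```

```bash
python3 -c "
from h import *
for n in('scene','top'):
    p,d=read_camera(n); L=(cloud(n,d)-O)@TR*1000
    m=(d>0)&(p.max(-1)<75)&(L[...,2]>8)&(abs(L[...,0]+60)<60)&(L[...,1]<175)&(L[...,1]>-60)&(L[...,2]<200)
    q=L[m]; print(n,len(q))
    for y in range(-60,175,10):
        s=q[(q[:,1]>=y)&(q[:,1]<y+10)]
        if len(s)>5: print(y,np.round(np.percentile(s[:,2],[1,5,50,95])),'x',np.round(np.percentile(s[:,0],[2,98])),len(s))
    if n=='top': save('t1',cv2.resize(p[130:330,150:520],None,fx=2.15,fy=2.15,interpolation=3))
"
```

```text
scene 5080
-40 [112. 115. 128. 134.] x [-95. -24.] 282
-30 [ 92.  93. 128. 134.] x [-94. -23.] 377
-20 [114. 126. 132. 134.] x [-94. -23.] 239
-10 [106. 130. 132. 135.] x [-88. -30.] 178
0 [123. 130. 133. 185.] x [-86. -35.] 243
10 [106. 132. 171. 191.] x [-91. -25.] 833
20 [ 94. 101. 189. 199.] x [-95. -24.] 458
30 [ 95. 102. 176. 199.] x [-95. -23.] 337
40 [ 40.  54. 139. 199.] x [-65. -23.] 269
50 [ 24.  27. 132. 198.] x [-68. -23.] 314
60 [ 24.  29. 123. 198.] x [-53. -23.] 266
70 [ 79.  97. 130. 198.] x [-40. -23.] 170
80 [ 97.  98. 114. 199.] x [-41. -22.] 119
90 [ 98. 102. 126. 133.] x [-42. -23.] 67
100 [123. 126. 131. 134.] x [-43. -34.] 33
110 [  8.   9.  17. 133.] x [-68.  -1.] 123
120 [  9.  13. 127. 134.] x [-72. -10.] 215
130 [ 15.  17. 127. 134.] x [-82.  -7.] 295
140 [ 91.  94. 131. 134.] x [-89. -23.] 222
150 [119. 130. 132. 133.] x [-94. -32.] 40
top 1016
-40 [128. 131. 133. 136.] x [-95. -30.] 60
-30 [106. 129. 134. 136.] x [-98. -29.] 273
-20 [126. 132. 134. 136.] x [-98. -29.] 298
-10 [108. 129. 134. 136.] x [-94. -35.] 217
0 [132. 132. 134. 135.] x [-51. -37.] 10
140 [117. 125. 133. 135.] x [-99. -65.] 80
150 [115. 130. 133. 135.] x [-98. -51.] 78
```

View pics/t1.png

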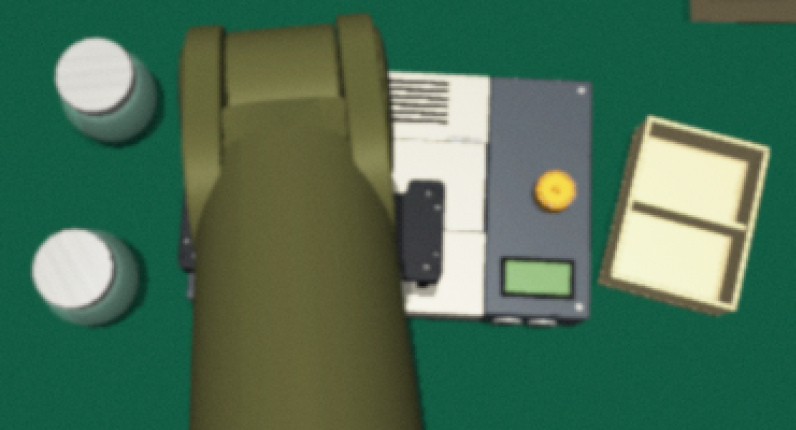

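```bash
python3 -c "
from h import *
p,d=read_camera('scene'); L=(cloud('scene',d)-O)@TR*1000
for r in(224,228,231):
    print(r,[(c,)+tuple(int(x) for x in L[r,c]) for c in range(316,340)])
for k in range(0):pass
p,d=read_camera('top'); L=(cloud('top',d)-O)@TR*1000
q=L[(p.max(-1)<75)&(L[...,2]>120)&(L[...,2]<140)&(abs(L[...,0]+60)<45)]; q=q[abs(q[:,1]-60)<120]; print(q[:,1].min(),q[:,1].max(),np.percentile(q[:,1],[1,99]))
plan([0,0,0])
"
```

```text
224 [(316, -28, 8, 104), (317, -28, 9, 104), (318, -70, 51, 38), (319, -66, 49, 43), (320, -63, 49, 45), (321, -61, 50, 46), (322, -58, 50, 48), (323, -55, 49, 51), (324, -50, 46, 59), (325, -50, 48, 57), (326, -50, 51, 55), (327, -23, 27, 95), (328, -53, 58, 47), (329, -54, 62, 44), (330, -51, 61, 46), (331, -50, 63, 45), (332, -50, 65, 44), (333, -51, 68, 41), (334, -75, 95, 2), (335, -74, 97, 1), (336, -72, 98, 1), (337, -71, 99, 2), (338, -69, 100, 3), (339, -69, 102, 2)]
228 [(316, -91, 66, -1), (317, -89, 67, 0), (318, -71, 52, 25), (319, -68, 51, 29), (320, -63, 50, 34), (321, -63, 52, 32), (322, -60, 52, 35), (323, -56, 50, 39), (324, -53, 50, 42), (325, -50, 49, 45), (326, -50, 51, 45), (327, -51, 55, 41), (328, -50, 57, 40), (329, -52, 60, 36), (330, -50, 61, 37), (331, -52, 66, 32), (332, -50, 66, 33), (333, -49, 68, 33), (334, -66, 87, 4), (335, -66, 90, 2), (336, -65, 91, 2), (337, -63, 92, 3), (338, -63, 94, 2), (339, -62, 95, 2)]
231 [(316, -84, 60, 0), (317, -84, 62, 0), (318, -83, 63, 0), (319, -67, 51, 22), (320, -65, 52, 23), (321, -62, 51, 27), (322, -61, 53, 25), (323, -56, 50, 32), (324, -54, 51, 33), (325, -52, 52, 34), (326, -50, 52, 36), (327, -51, 55, 33), (328, -51, 57, 31), (329, -52, 60, 28), (330, -51, 62, 28), (331, -51, 65, 25), (332, -49, 66, 26), (333, -50, 69, 23), (334, -60, 82, 5), (335, -59, 83, 5), (336, -59, 85, 4), (337, -56, 85, 6), (338, -57, 88, 3), (339, -54, 88, 5)]
-32.45383584979074 154.49527975534957 [-31.93339032 153.95746504]
t 5.12 loc mm [-60.4  62.1  14.7] F [ 0.69 -0.39 -0.58] grip 0.0005306914393141892
delta [ 0.0147 -0.0604 -0.0621] turn 0.0
[[ 0.    -0.999  0.04 ]
 [ 0.     0.04   0.999]
 [-1.    -0.     0.   ]]
```

Request:
step_arm(
  deltas=[
    [-1,0.004,0,0.002,0],
    [-1,0.008,0,0.002,0],
    [-1,0.012,0,0.002,0],
    [-1,0.014,0,0.002,0],
    [-1,0.014,0,0.002,0],
  ],
)

```text
time_s: 5.75
tool_pos: [0.5406, 0.0754, 0.0604]
tool_rot: [113.1, 90.0, -159.2]
force: [-0.1, -0.1, 0.2]
grip_width: 0.0006
```

Request:
step_arm(
  deltas=[
    [-1,0.001,0,0,0],
    [-1,0.002,0,0,0],
    [-1,0.002,0,0,0],
  ],
)

```text
time_s: 6.12
tool_pos: [0.5407, 0.0755, 0.0586]
tool_rot: [-24.3, 90.0, 63.4]
force: [-0.0, -0.2, -0.0]
grip_width: 0.0004
```

Request:
step_arm(
  deltas=[
    [-1,0.001,0,0,0],
    [-1,0.0015,0,0,0],
    [-1,0.0015,0,0,0],
  ],
)

```text
time_s: 6.5
tool_pos: [0.5407, 0.0754, 0.0571]
tool_rot: [-46.8, 90.0, 40.9]
force: [-0.4, -0.7, -1.2]
grip_width: 0.0001
```

```bash
cat > tip.py <<'E'
from h import *
p,d=read_camera('scene'); L=(cloud('scene',d)-O)@TR*1000
o,Rt,c=loc(); c=c*1000
m=(d>0)&(p.max(-1)<80)&(abs(L[...,0]-c[0])<16)&(abs(L[...,1]-c[1])<16)&(L[...,2]<60)
q=L[m]; print('tip z pct',np.percentile(q[:,2],[0,1,3,10]),'y',np.percentile(q[:,1],[2,98]),'x',np.percentile(q[:,0],[2,98]),'loc',c,'F',o['force'],'t',o['time_s'],'depth0',(d==0).sum())
E
python3 tip.py
```

```text
tip z pct [3.51529029 5.13043138 5.95723006 8.28585366] y [49.21891012 71.39407452] x [-70.82576527 -48.69995016] loc [-60.42504505  64.08998489  -2.84701839] F [-0.75655792 -0.85258788 -0.2594025 ] t 6.55 depth0 1143
```

Request:
step_arm(
  deltas=[
    [-1,0.001,0,0,0],
    [-1,0.002,0,0,0],
    [-1,0.002,0,0,0],
  ],
)

```text
time_s: 6.92
tool_pos: [0.5406, 0.0754, 0.055]
tool_rot: [94.7, 90.0, -177.6]
force: [-0.7, -0.1, -0.4]
grip_width: 0.0004
```

Request:
step_arm(
  deltas=[
    [-1,0.001,0,0,0],
    [-1,0.001,0,0,0],
  ],
)

```text
time_s: 7.18
tool_pos: [0.5408, 0.0754, 0.0546]
tool_rot: [-37.2, 90.0, 50.5]
force: [0.1, -0.4, 2.7]
grip_width: 0.0005
```

Request:
step_arm(
  deltas=[
    [-1,0.001,0,0,0],
    [-1,0.001,0,0,0],
  ],
)

```text
time_s: 7.42
tool_pos: [0.5408, 0.0755, 0.0545]
tool_rot: [-1.0, 90.0, 86.7]
force: [-4.3, -0.6, 10.4]
grip_width: 0.0004
```

Request:
step_arm(
  deltas=[
    [-1,-0.006,0,0,0],
    [-1,-0.006,0,-0.012,0],
    [-1,-0.006,0,-0.024,0],
    [-1,-0.006,0,-0.026,0],
    [-1,-0.003,0,-0.026,0],
    [-1,-0.002,0,-0.026,0],
    [-1,-0.001,0,-0.026,0],
    [-1,-0.001,0,-0.026,0],
  ],
)

```text
time_s: 8.43
tool_pos: [0.5394, 0.0499, 0.0546]
tool_rot: [60.2, 90.0, 148.0]
force: [-1.5, -0.7, 4.8]
grip_width: 0.0005
```

Request:
step_arm(
  deltas=[
    [-1,-0.005,0,0,0],
    [-1,-0.005,0,-0.015,0],
    [-1,-0.005,0,-0.035,0],
    [-1,-0.005,0,-0.048,0],
    [-1,-0.004,0,-0.049,0],
    [-1,-0.001,0,-0.049,0],
    [-1,0.001,0,-0.049,0],
    [-1,0.002,0,-0.049,0],
    [-1,0.002,0,-0.049,0],
  ],
)

```text
time_s: 9.55
tool_pos: [0.5377, 0.0012, 0.0522]
tool_rot: [13.5, 90.0, 101.2]
force: [0.1, 1.1, 1.0]
grip_width: 0.0007
```

Request:
step_arm(
  deltas=[
    [-1,0.001,0,0,0],
    [-1,0.001,0,0,0],
  ],
)

```text
time_s: 9.8
tool_pos: [0.5378, 0.001, 0.0513]
tool_rot: [-21.1, 90.0, 66.6]
force: [-1.1, 1.6, 2.5]
grip_width: 0.0001
```

Request:
step_arm(
  deltas=[
    [-1,0.0015,0,0,0],
    [-1,0.003,0,0,0],
    [-1,0.0045,0,0,0],
    [-1,0.0045,0,0,0],
  ],
)

```text
time_s: 10.3
tool_pos: [0.5379, 0.0009, 0.0475]
tool_rot: [-8.9, 89.9, 78.8]
force: [-2.6, 2.8, 9.5]
grip_width: 0.0005
```

Request:
step_arm(
  deltas=[
    [-1,0,0,0,0],
    [-1,-0.01,0,0,0],
    [-1,-0.02,0,0,0],
    [-1,-0.02,0,0,0],
    [-1,-0.02,0,0,0],
    [-1,-0.02,0,0,0],
  ],
)

```text
time_s: 11.05
tool_pos: [0.5373, 0.0004, 0.0663]
tool_rot: [108.3, 90.0, -164.0]
force: [-0.1, 0.2, -0.3]
grip_width: 0.0003
```

```bash
python3 -c "
from h import *
p,d=read_camera('scene'); save('s2',cv2.resize(p[140:340,200:440],None,fx=3,fy=3,interpolation=3)); L=(cloud('scene',d)-O)@TR*1000
m=(d>0)&(p.min(-1)>110)&(abs(L[...,1])<78)&(L[...,0]>-40)&(L[...,0]<60)&(L[...,2]>12)
q=L[m]; print(len(q),np.percentile(q,[1,50,99],0))
plan([0,0,0])"
```

```text
3402 [[ -9.87106748 -76.82566567  12.71436467]
 [ 17.87775753  -4.18090269  44.30189063]
 [ 37.8016119   76.22708666  67.51388455]]
t 11.1 loc mm [-60.8 -11.    6.2] F [-0.16 -0.21 -0.48] grip 0.000768623600936132
delta [ 0.0062 -0.0608  0.011 ] turn 0.0
[[-0.001 -0.999  0.04 ]
 [-0.     0.04   0.999]
 [-1.     0.001 -0.   ]]
```

View pics/s2.png

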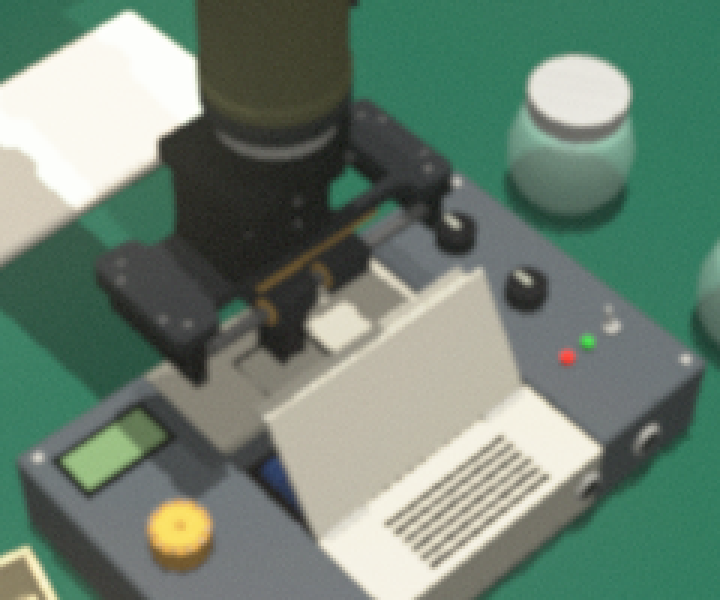

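Request:
step_arm(
  deltas=[
    [-1,-0.015,0,0,0],
    [-1,-0.029,0,0,0],
    [-1,-0.029,0,0,0],
    [-1,-0.029,-0.015,0,0],
    [-1,-0.029,-0.03,0,0],
    [-1,-0.029,-0.035,0,0],
    [-1,-0.029,-0.04,0,0],
    [-1,-0.029,-0.044,0,0],
    [-1,-0.029,-0.048,0,0],
    [-1,-0.029,-0.052,0,0],
    [-1,-0.029,-0.056,0,0],
    [-1,-0.029,-0.06,0,0],
  ],
)

```text
time_s: 12.6
tool_pos: [0.598, -0.0019, 0.0957]
tool_rot: [-78.8, 90.0, 8.9]
force: [0.1, -0.3, -0.2]
grip_width: 0.0001
```

```bash
cat > door.py <<'E'
from h import *
import sys
p,d=read_camera('scene'); L=(cloud('scene',d)-O)@TR*1000
m=(d>0)&(p.min(-1)>100)&(abs(L[...,1])<76)&(L[...,0]>-40)&(L[...,0]<100)&(L[...,2]>12)&(L[...,2]<100)
q=L[m]; 
for z in range(10,95,10):
    s=q[(q[:,2]>=z)&(q[:,2]<z+10)]
    if len(s)>5: print(z,len(s),np.round(np.percentile(s[:,0],[2,50,98])))
save(sys.argv[1],cv2.resize(p[140:340,200:440],None,fx=3,fy=3,interpolation=3)); plan([0,0,0])
E
python3 door.py s3
```

```text
10 262 [39. 41. 43.]
20 339 [37. 39. 41.]
30 348 [34. 37. 39.]
40 348 [32. 35. 37.]
50 357 [30. 32. 35.]
60 522 [13. 29. 32.]
70 743 [11. 24. 30.]
t 12.65 loc mm [  0.5 -10.8  35.7] F [0.08 0.29 0.13] grip 0.00039517021473158107
delta [0.0357 0.0006 0.0108] turn 0.0
[[ 0.001 -0.999  0.04 ]
 [-0.     0.04   0.999]
 [-1.    -0.001 -0.   ]]
```

Request:
step_arm(
  deltas=[
    [-1,0,-0.004,0,0],
    [-1,0,-0.008,0,0],
    [-1,0,-0.012,0,0],
    [-1,0,-0.016,0,0],
    [-1,0,-0.02,0,0],
    [-1,0,-0.024,0,0],
    [-1,0,-0.028,0,0],
    [-1,0,-0.031,0,0],
    [-1,0,-0.034,0,0],
    [-1,0,-0.036,0,0],
    [-1,0,-0.036,0,0],
    [-1,0,-0.036,0,0],
  ],
)

```text
time_s: 14.15
tool_pos: [0.6335, -0.0033, 0.0956]
tool_rot: [51.8, 90.0, 139.5]
force: [-0.5, 0.2, 0.5]
grip_width: 0.0004
```

```bash
python3 door.py s4
```

```text
10 37 [50. 51. 52.]
20 18 [25. 53. 55.]
50 10 [46. 66. 67.]
60 74 [61. 68. 70.]
70 953 [55. 62. 72.]
80 51 [55. 57. 58.]
t 14.2 loc mm [ 35.5 -10.9  35.7] F [0.19 0.25 0.38] grip 0.00022746931745185056
delta [0.0357 0.0355 0.0109] turn 0.0
[[ 0.    -0.999  0.04 ]
 [ 0.     0.04   0.999]
 [-1.    -0.     0.   ]]
```

View pics/s4.png

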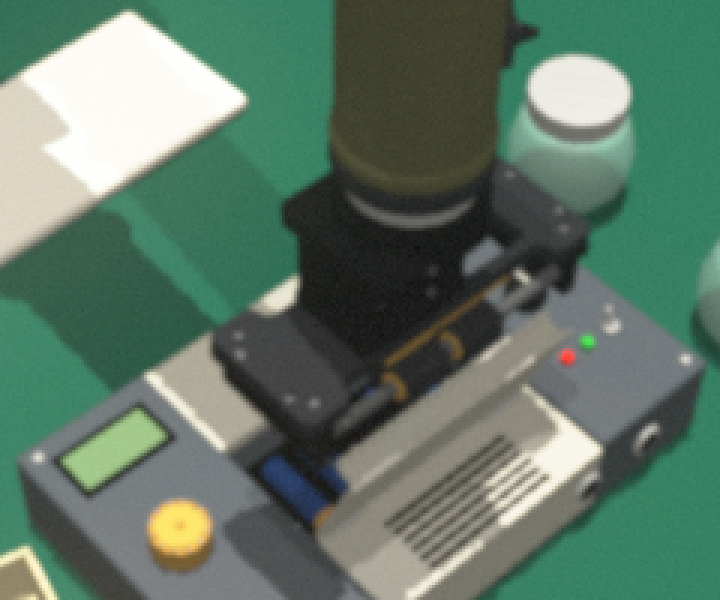

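Request:
step_arm(
  deltas=[
    [-1,0,0.02,0,0],
    [-1,0,0.05,0,0],
    [-1,-0.02,0.09,0,0],
    [-1,-0.06,0.13,0,0],
    [-1,-0.1,0.16,0,0],
    [-1,-0.12,0.17,0,0],
    [-1,-0.12,0.17,0,0],
    [-1,-0.12,0.17,0,0],
  ],
)

```text
time_s: 15.2
tool_pos: [0.4636, 0.0034, 0.2148]
tool_rot: [101.3, 90.0, -171.0]
force: [0.5, 0.9, -0.3]
grip_width: 0.0002
```

```bash
python3 door.py s5; python3 -c "
from h import *
p,d=read_camera('scene'); L=(cloud('scene',d)-O)@TR*1000
r=regions_of('scene','release')[:1]
for a in r: print(a['p'],a['pixel'],np.round(np.median(L[a['pixels']&(d>0)],0),1))
for t in ('capsule','jar_near','tray'):
    for a in regions_of('scene',t)[:1]: print(t,a['p'],np.round(np.median(cloud('scene',d)[a['pixels']&(d>0)],0),3))
"
```

```text
10 26 [49. 50. 52.]
20 12 [24. 52. 56.]
50 28 [64. 66. 67.]
60 76 [61. 68. 70.]
70 966 [55. 62. 72.]
80 49 [55. 56. 59.]
t 15.25 loc mm [-134.7  -11.   154.4] F [-0.29 -0.2  -0.64] grip 0.00024317478565901137
delta [ 0.1541 -0.135   0.0112] turn -0.0
[[-0.002 -0.999  0.04 ]
 [-0.001  0.04   0.999]
 [-1.     0.002 -0.001]]
0.78 [290.4, 261.6] [-59.9 -11.8  -2.7]
capsule 0.72 [ 0.598 -0.13   0.081]
jar_near 0.7 [0.535 0.253 0.065]
tray 0.97 [ 0.587 -0.251  0.006]
```

View pics/s5.png

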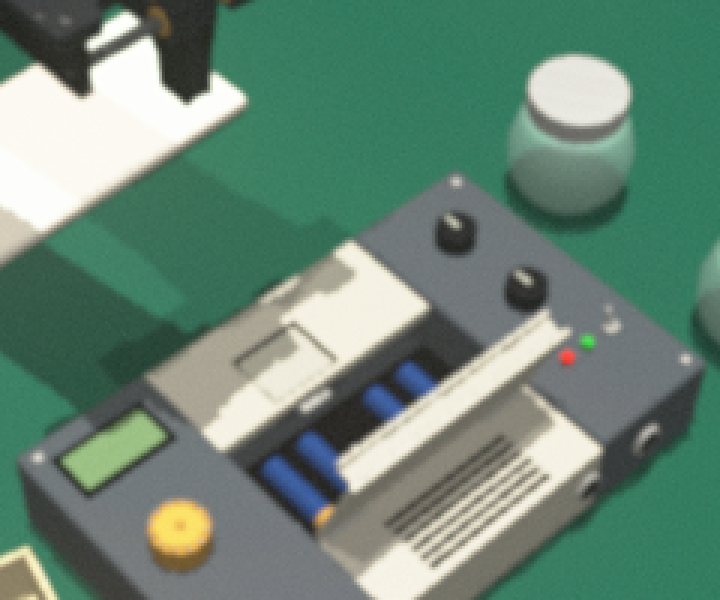

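The picture shows the door leaning back, with its edge at crop (560,330) and the cells exposed. The release plate, near crop (285,360), is back up at about -2.7 mm. The fingers are clear of the tester and the loose items haven't moved. Handing in.

```bash
python3 -c "
from h import *
print(env.sign_off())"
```

```text
the job is handed in; nothing more can be done
None
```

The battery door is open and leaning back by itself, and I handed the job in at about 15.4 s of the 51 s allowed. The sign-off reports no verdict.

- **Feeling along the strip:** with the fingers shut, I touched the panel about 62 mm left of its middle (peak about 10 N). I touched it again about 38 mm out (about 5 N).
- **Release:** the plate was about 11 mm right of the middle. I touched it lightly, then pressed it fully in (about 9.5 N) and let it back up. The door sprang to about 60°.
- **Opening the door:** I pushed the door over through its skirt and backed the fingers away.

**Last checks:**
- **Door:** its edge stayed put in two pictures 1 s apart, 72 mm behind the tester's centre and 74 mm above the panel. That is about 110°, on its stop.
- **Release plate:** its face measured about 2.7 mm below the panel, against 2 mm at rest. The difference is within camera error, so I take it as back up.
- **Loose items:** the capsule, the near jar and the tray were where they started to within 1 mm. I did not measure the far jar, but the arm never went near it at its height.
- **Arm:** it touches nothing, and the force reading was only noise.

**One disagreement:** the reported tool height, with the stated 19 mm fingertip lead, put the tips about 24 mm lower than the depth camera and the actual touch did. I went by the camera and the felt contact instead.

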